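Close up the row of spice jars in the rack

ROBOT

A 7-joint arm with a two-finger parallel gripper is mounted at the origin on the work surface. World frame = base frame: x ahead of the robot, y to its left, z up, the work surface at z = 0. Lengths are in m, angles in rad, forces in N, time in s.
With the tool pointing down it reaches from about 0.425 to 0.925 m from the base axis. Payload 6.8 kg.
Tool frame: the origin (TCP) lies midway between the tips of the shut fingers; the grasp point (between the pads) lies 19 mm behind it; z points along the fingers, y is the line along which they close (so a half turn about z gives the same grasp; the last joint's range is limited). The gripper opens to 85 mm and grips with 20 to 120 N. Pads are 22 mm wide; open, the fingers measure 114 mm over their backs; the gripper's body (76 mm by 85 mm) begins 54 mm behind the grasp point. The pads swing forward as they close: fully open they stand 13 mm farther back than shut.
Start: joints at [-1.225, 0.477, 0.022, 1.555, -0.011, 1.109, -0.083], TCP at [0.296, 0.607, 0.231] pointing down, gripper open.
Joint ranges: [-2.96, 2.96], [-0.34, 2.1], [-1.41, 1.46], [0.24, 2.44], [-1.37, 4.51], [0.17, 1.92], [-2.96, 2.96]. Speed limits (rad/s): [2.39, 2.39, 3.14, 3.14, 3.14, 3.14, 3.14].

INTERFACE

Orientations are given as a rotation vector (axis times angle).
In Python, from bench import get_obs, grab_frame, camera_params, r gives the robot as it stands.
- The arm moves only by the shell command python3 -m jog 'ROWS' [FORCE]. ROWS is JSON, a list of rows, each an object of numbers: "rx", "ry", "rz": the turn, a rotation vector about the world's x, y, z scaled (see below); "x", "y", "z": the shift along the world's x, y, z scaled (see below); "jaw": the opening, from -1 (shut) to 1 (fully open). In form: [{"rx": .., "ry": .., "rz": .., "x": .., "y": .., "z": .., "jaw": ..}, ...]. A call has 1 to 8 rows; each row shifts and turns the commanded pose from where the row before left it; what a row does not reach is not made up. The controller multiplies each number of a shift by 60 mm and each number of a turn by 10 degrees. A row lasts 1/8 s, in which the tool goes at most 62.5 mm and 10.7 degrees, less where a joint would pass 70% of its speed; a pose out of reach is approached as far as the arm can. A call with a number of a shift or a turn outside -1 to 1 is refused whole. A call with a gripper value outside its range is refused whole. The fingers move at their own pace and stop on an object; FORCE is the grip in N (left out, the last holds). Time passes only in rows, so rows that do not move let the fingers close. It gives the time, the measured TCP pose, the force, the opening and the grip force at its end, in the units of the state.
- get_obs(): the state, without advancing time (a new reading comes with each control period).
- grab_frame(name): name is "scene" or "side" or "wrist"; returns the picture (480x640x3 uint8, red, green, blue); there is no depth.
- camera_params(name): a dict with "fx", "fy", "cx", "cy" (pixels), "R" (3x3) and "t" (3): a world point X has camera coordinates R X + t. Camera axes: x right, y down, z forward; pixel columns grow to the right and rows downward; lengths in m; the calibration is good to about 2 mm. A picture is of the moment at which its call begins: read the wrist's pose just before it. camera_params takes no time and is no camera call; for the wrist camera it gives the pose at the moment of the call.
- r.hand_in(): hands the job in; it is judged then, once.
The state is a dict: "clock": time; "joints": joint angles; "qvel": joint speeds; "tau": joint torques, N m; "tcp_pos": TCP position; "orientation": TCP orientation; "contact_force": force on the tool from outside, world axes, zero at the start; "moment": the same for the moment, N m; "grip_width": finger opening in m; "gripper_force": force on a finger pad.
Only numpy, scipy, OpenCV 4.12 (cv2) and the standard library are available. Lean on these libraries where they do the work, as an engineer would, in place of code of your own. Each camera call takes 0.05 s, during which the arm holds its last target. There are 200 camera calls.

TASK

Three spice jars are lying loose in the near lane of the jar rack. Take the narrow bench scraper from its wooden block, reach down between the guard rods with the blade and roll the front jar gently along the lane until all three jars are closed up, touching, against the end stop, giving the row a light steady press with the blade to be sure that it is solid. Then stand the scraper back in its block, fully down, and leave the jars closed up and the little bowl and the wooden spoon where they are.

Things in the scene. Friction and masses are not known exactly. Their poses are not given: they have to be found in the camera images.
- rack: Two-lane beech jar rack fixed to the table, 190 mm wide (x), 350 long (y), 76 high. Origin: centre of its underside. Lanes run along its y: open mouth with a 7 mm lip at -y, end wall at +y. The near lane, at x = -46 mm (robot's side), holds the three loose jars; the far lane (x = +46 mm) holds four jars that are part of the rack and stay.
- near_lane (a point): Middle of the near lane's floor; axes as the rack. The floor is flat, rubber lined, 16 mm above the table. Inside, the lane is 86 mm wide (x) and 338 mm long (y from -169 to +169 mm); its side walls rise 32 mm over the floor.
- guard_gap (a point): Over the lane's middle, between the tops of the two 6 mm steel guard rods that run along the whole near lane, 37 mm to either side of its middle. Rod tops are 75.5 mm above the table, the gap is 68 mm wide: neither jars nor a gripper pass, the scraper's blade does.
- lane_end (a point): On the near lane's floor at the closed end (inner face of the end wall). Before it sits an adjustable end stop: aluminium plate with rubber pad and black thumb knob, top 71 mm above the table, clamped tight, as wide as the lane. Its face lies anywhere from 24 to 64 mm before this point, towards the mouth; its place is not measured and must be felt or seen.
- jar_front: Amber glass spice jar, steel lid, paper band, lying across the near lane nearest its mouth. 80 mm long, diameter 50 mm at lid and foot (14 mm each), 47 mm between; 0.1 to 0.21 kg. Origin: middle of its axis, 41 mm above the table; x along its axis, y and z turn as it rolls. Loose, it rolls with under 1 N. Glass: never push over 15 N or roll faster than 0.2 m/s.
- jar_mid: Same jar, second from the mouth; loose, with gaps before and behind it. Same frame. When one loose jar rolls into the next, the scraper feels a short bump of a few N that dies away at once; only the row solid against the stop pushes back steadily, rising by some N per mm.
- jar_back: Same jar, the third from the mouth, nearest to the end stop, not touching it at first. Same frame.
- scraper: Narrow bench scraper, 0.14 kg, standing blade down in its block, leaning up to 4 degrees. Dark flat-sided wooden handle 60 (x) by 22 (y) by 30 mm high; below it a steel blade 50 mm wide (x), 3 mm thick (y). Origin: centre of the handle; z up when standing; blade edge at z = -95 mm, handle top at +15 mm. Grip it across its 22 mm (fingers closing along its y).
- block: Wooden block fixed to the table, 98 (x) by 70 (y) by 57 mm high. Origin: centre of its underside; over it the slot for the blade: 58 mm long (x), 6 mm wide (y), widening to 18 mm over its top 10 mm; slot floor 12 mm above the table. The scraper fully down has its origin 107 mm above the table, over the block's origin.
- pinch_bowl: Small blue ceramic bowl, rim radius 45 mm, 40 mm high, by the block; bystander. Origin: underside centre.
- spoon: Wooden spoon, 200 mm long, lying in front of the rack; bystander.
Not all that is in view belongs to the job. There is more than one size of the scraper; the one meant has the size given above.

How it is judged:
By the outcome, as a careful person would: the job done as asked, in the order asked, and still so for the second after the job is handed in, with the robot touching nothing.
It also fails if it takes over 72 s, if anything falls off the work surface, if the arm or the gripper's body presses on something with over 40 N, if the wrist force passes 120 N, or if a joint passes its speed limit or range.

## Working session

There is one attempt and no reset: what is moved stays moved. The work goes in short steps, Python scripts to look and compute and a shell command to move; the robot and the scene stay as the last step left them, time stands still between calls to the robot, and variables do not carry over. Pictures are saved under pics/ and viewed, at most 10 in all, crops included, and the job is handed in when it is done.

```bash
mkdir -p pics; ls
python3 - <<'E'
from bench import get_obs, grab_frame, camera_params, r
import cv2
for n in ["scene","side"]:
    cv2.imwrite(f"pics/{n}0.png",grab_frame(n)[:,:,::-1]); p=camera_params(n); print(n,p)
print(get_obs())
E
```

```text
pics
scene {'fx': 597.7120688592947, 'fy': 597.7120688592947, 'cx': 326.9398369348153, 'cy': 241.73312946774752, 'R': array([[-0.69902061,  0.71492308,  0.01597439],
       [ 0.41486163,  0.42362632, -0.80525187],
       [-0.58246032, -0.55626049, -0.59271768]]), 't': array([ 0.34993669, -0.12612661,  1.66958807])}
side {'fx': 533.7342865429449, 'fy': 533.7342865429449, 'cx': 310.13151472593034, 'cy': 242.5194133685911, 'R': array([[ 0.9478919 , -0.31836144, -0.01212202],
       [-0.19696767, -0.55569836, -0.80771472],
       [ 0.25040903,  0.76801389, -0.58944888]]), 't': array([-0.50721206,  0.21799447,  1.08430249])}
{'clock': 0.1, 'joints': array([-1.22507778,  0.47772912,  0.02237985,  1.55636448, -0.01150342,
        1.10929999, -0.0830788 ]), 'qvel': array([ 0.00013399, -0.00128376,  0.00087264, -0.00343793, -0.0014539 ,
        0.00126353, -0.00064614]), 'tau': array([ 2.86585608e-03, -5.97756314e+01,  1.61300596e+00, -2.81958622e+01,
        1.28531578e-02,  4.99548813e-03,  2.65222830e-07]), 'tcp_pos': array([0.29571381, 0.60617486, 0.23041081]), 'orientation': array([-7.06690248e-01, -3.06082738e+00,  2.59885027e-03]), 'contact_force': array([ 0.37511956,  0.53142166, -0.24594166]), 'moment': array([ 0.0256819 , -0.00391008,  0.00939036]), 'gripper_force': 0.0, 'grip_width': 0.08525360342878169}
```

View pics/scene0.png

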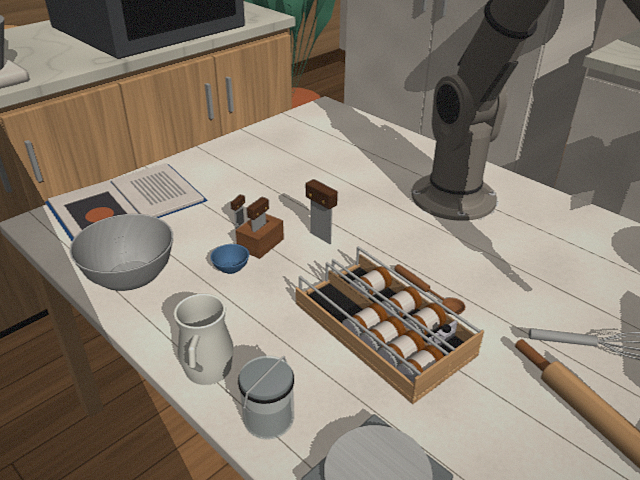

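View pics/side0.png

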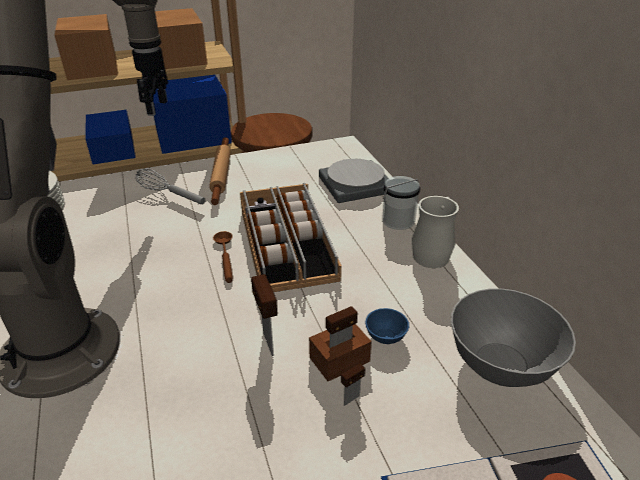

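Candidates for the scraper: a large one standing free at scene (321,205)/side (264,310), a small one at scene (237,208)/side (352,383), and one in the block at scene (258,212)/side (342,325). The one in the block fits the description. I'll check it in a close crop.

Run:
```python
import cv2,numpy as np
a=cv2.imread("pics/scene0.png")[180:280,200:350]; b=cv2.imread("pics/side0.png")[270:420,240:420]; c=cv2.imread("pics/side0.png")[175:295,210:350]; d=cv2.imread("pics/scene0.png")[240:405,285:490]
f=lambda i:cv2.resize(i,(400,300),interpolation=cv2.INTER_CUBIC)
cv2.imwrite("pics/crop0.png",np.vstack([np.hstack([f(a),f(b)]),np.hstack([f(d),f(c)])]))
```

```text
(no output)
```

View pics/crop0.png

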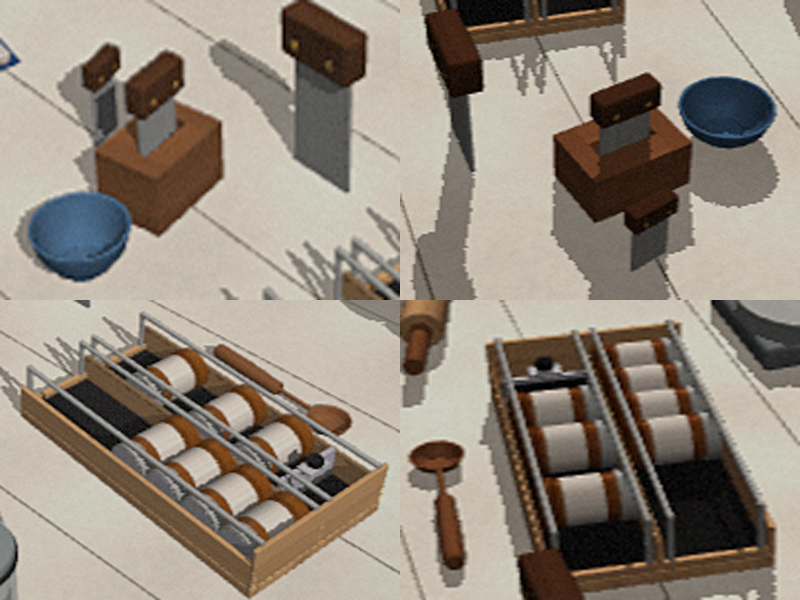

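The block holds the medium scraper (handle at scene ≈(258,207)). The large one stands free and the small one is behind the block. Next, approximate poses from picked corners.

```bash
cat > h.py <<'E'
import numpy as np
from bench import get_obs, grab_frame, camera_params, r
def ray(p,uv):
    R,t=np.array(p["R"]),np.array(p["t"]); d=R.T@np.array([(uv[0]-p["cx"])/p["fx"],(uv[1]-p["cy"])/p["fy"],1.]); return -R.T@t,d
def onz(p,uv,z):
    c,d=ray(p,uv); return (c+d*(z-c[2])/d[2]).round(4)
def proj(p,X):
    q=np.array(p["R"])@np.array(X)+np.array(p["t"]); return (p["cx"]+p["fx"]*q[0]/q[2],p["cy"]+p["fy"]*q[1]/q[2])
E
python3 - <<'E'
from h import *
s=camera_params("scene"); d=camera_params("side")
for uv in [(309.75,337.5),(329,357.5),(370.5,342.5),(350,325)]: print("block side",onz(d,uv,.057))
for uv in [(236.4,232.7),(283.2,220.7)]: print("block scene",onz(s,uv,.057))
print("handle side top-centre",onz(d,(342,316),.122),"scene",onz(s,(258.5,203),.122))
for uv in [(297.8,304.9),(414.1,403.4),(482,344.5)]: print("rack",onz(s,uv,0))
E
```

```text
block side [ 0.4724 -0.1865  0.057 ]
block side [ 0.49   -0.2459  0.057 ]
block side [ 0.5772 -0.2368  0.057 ]
block side [ 0.558  -0.1808  0.057 ]
block scene [ 0.5857 -0.218   0.057 ]
block scene [ 0.4726 -0.178   0.057 ]
handle side top-centre [ 0.5264 -0.2143  0.122 ] scene [ 0.5273 -0.2012  0.122 ]
rack [0.6133 0.0215 0.    ]
rack [0.6447 0.3636 0.    ]
rack [ 0.4289  0.3703 -0.    ]
```

```bash
python3 -m jog '[{"x":0.4,"y":-0.9,"z":0.15,"rz":0.39},{"x":0.4,"y":-0.9,"z":0.15,"rz":0.39},{"x":0.4,"y":-0.9,"z":0.15,"rz":0.39},{"x":0.4,"y":-0.9,"z":0.15,"rz":0.39},{"x":0.4,"y":-0.9,"z":0.15,"rz":0.39},{"x":0.4,"y":-0.9,"z":0.15,"rz":0.39},{"x":0.4,"y":-0.9,"z":0.15,"rz":0.39},{"x":0.4,"y":-0.9,"z":0.15,"rz":0.39}]'
python3 - <<'E'
from h import *
import cv2
o=get_obs();p=camera_params("wrist");cv2.imwrite("pics/w1.png",grab_frame("wrist")[:,:,::-1]);np.save("w1.npy",p,allow_pickle=True);print(o["tcp_pos"],o["orientation"],o["joints"]); print(p)
E
```

```text
[0.29571381 0.60617486 0.23041081] [-7.06690248e-01 -3.06082738e+00  2.59885027e-03] [-1.22507778  0.47772912  0.02237985  1.55636448 -0.01150342  1.10929999
 -0.0830788 ]
{'fx': 332.79945518337706, 'fy': 332.79945518337706, 'cx': 313.9993397825435, 'cy': 236.047834956951, 'R': array([[ 0.43758481,  0.89917519, -0.0018739 ],
       [ 0.86031084, -0.41806351,  0.29169874],
       [ 0.26150486, -0.12925507, -0.95650841]]), 't': array([-0.67471248, -0.0398495 ,  0.37964208])}validation failed for argument at $[0]...
```

View pics/w1.png

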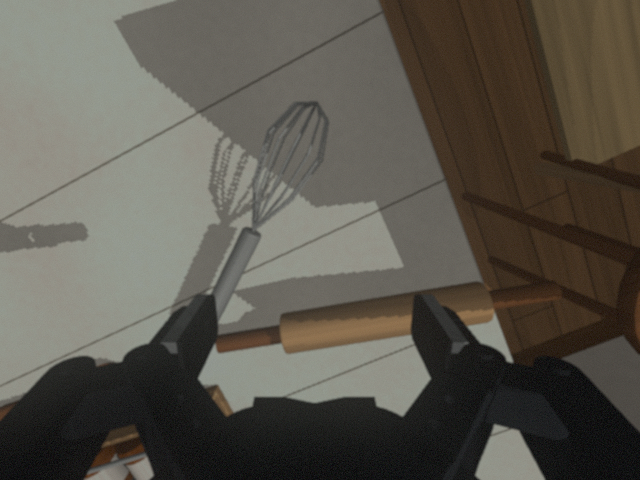

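The wrist view shows only the whisk (290,140) and rolling pin (390,315). The move was refused because every field has to be present, so I'll repeat it in full.

```bash
python3 -m jog '[{"rx":0,"ry":0,"rz":0.39,"x":0.4,"y":-0.9,"z":0.15,"jaw":1},{"rx":0,"ry":0,"rz":0.39,"x":0.4,"y":-0.9,"z":0.15,"jaw":1},{"rx":0,"ry":0,"rz":0.39,"x":0.4,"y":-0.9,"z":0.15,"jaw":1},{"rx":0,"ry":0,"rz":0.39,"x":0.4,"y":-0.9,"z":0.15,"jaw":1},{"rx":0,"ry":0,"rz":0.39,"x":0.4,"y":-0.9,"z":0.15,"jaw":1},{"rx":0,"ry":0,"rz":0.39,"x":0.4,"y":-0.9,"z":0.15,"jaw":1},{"rx":0,"ry":0,"rz":0.39,"x":0.4,"y":-0.9,"z":0.15,"jaw":1},{"rx":0,"ry":0,"rz":0.39,"x":0.4,"y":-0.9,"z":0.15,"jaw":1}]'
python3 - <<'E'
from h import *
import cv2
o=get_obs();p=camera_params("wrist");cv2.imwrite("pics/w2.png",grab_frame("wrist")[:,:,::-1]);np.save("w2.npy",p,allow_pickle=True);print(o["joints"])
E
```

```text
clock: 1.15
tcp_pos: [0.4883, 0.1728, 0.3036]
orientation: [-0.146, 3.138, 0.0]
contact_force: [1.2, 1.1, 0.3]
grip_width: 0.0855
gripper_force: 0.0
[-0.59428611  0.14843794  0.15093332  1.84487086 -0.02450791  1.14994143
  1.22886888]
```

View pics/w2.png

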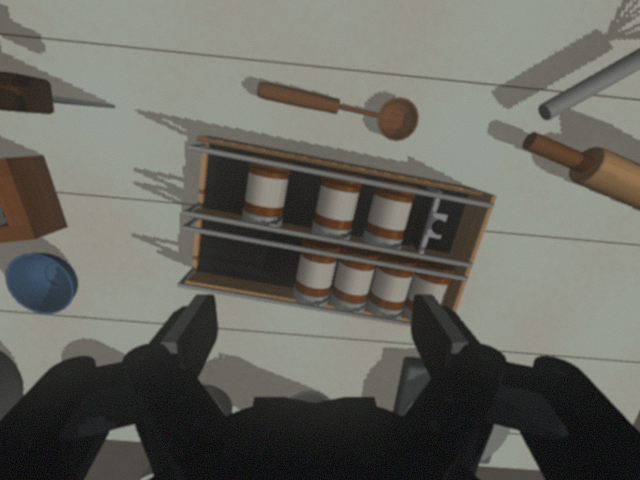

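The view shows the whole rack: near-lane jars at (265,195), (337,205), (390,212), stop plate at about (430,222), near-lane rods (187,147)-(492,195) and (185,210)-(470,265), the lane's mouth at left. Block corner at (45,195), bowl at (41,283).

Run:
```python
from h import *
p=np.load("w2.npy",allow_pickle=True).item()
A=[onz(p,u,.0725) for u in [(187,147),(492,195),(185,210),(470,265)]]
for a in A: print("rod",a)
for a,b in ((A[0],A[1]),(A[2],A[3])): print("yaw",np.degrees(np.arctan2(-(b-a)[0],(b-a)[1])))
for u in [(265,195),(337,205),(390,212)]: print("jar ctr",onz(p,u,.05))
for u in [(432,190),(422,250),(440,195),(430,250)]: print("stop",onz(p,u,.071))
for u in [(205,140),(192,270)]: print("mouth corners", onz(p,u,.045))
for u in [(43,155),(66,225)]: print("block corner",onz(p,u,.057))
print("bowl",onz(p,(41,283),.03)); print("spoon",onz(p,(398,117),.01),onz(p,(258,88),.01))
```

```text
rod [0.4413 0.0298 0.0725]
rod [0.4618 0.3729 0.0725]
rod [0.5118 0.0263 0.0725]
rod [0.5479 0.3677 0.0725]
yaw -3.419320145694303
yaw -6.036086658730162
jar ctr [0.4901 0.1139 0.05  ]
jar ctr [0.4942 0.2014 0.05  ]
jar ctr [0.4967 0.2667 0.05  ]
stop [0.4628 0.3046 0.071 ]
stop [0.5348 0.3069 0.071 ]
stop [0.4675 0.3148 0.071 ]
stop [0.5339 0.3164 0.071 ]
mouth corners [0.4334 0.0407 0.045 ]
mouth corners [0.5983 0.0236 0.045 ]
block corner [ 0.4666 -0.1393  0.057 ]
block corner [ 0.548  -0.1233  0.057 ]
bowl [ 0.6438 -0.1874  0.03  ]
spoon [0.3851 0.2675 0.01  ] [0.3683 0.0936 0.01  ]
```

```bash
python3 -m jog '[{"rx":0,"ry":0,"rz":0,"x":0.15,"y":-0.9,"z":0,"jaw":1},{"rx":0,"ry":0,"rz":0,"x":0.15,"y":-0.9,"z":0,"jaw":1},{"rx":0,"ry":0,"rz":0,"x":0.15,"y":-0.9,"z":0,"jaw":1},{"rx":0,"ry":0,"rz":0,"x":0.2,"y":-0.9,"z":0,"jaw":1},{"rx":0,"ry":0,"rz":0,"x":0.2,"y":-0.9,"z":0,"jaw":1},{"rx":0,"ry":0,"rz":0,"x":0.2,"y":-0.8,"z":0,"jaw":1},{"rx":0,"ry":0,"rz":0,"x":0.2,"y":-0.8,"z":0,"jaw":1},{"rx":0,"ry":0,"rz":0,"x":0,"y":0,"z":0,"jaw":1}]'
python3 - <<'E'
from h import *
import cv2
o=get_obs();p=camera_params("wrist");cv2.imwrite("pics/w3.png",grab_frame("wrist")[:,:,::-1]);np.save("w3.npy",p,allow_pickle=True);print(o["joints"])
E
```

```text
clock: 2.2
tcp_pos: [0.5623, -0.1959, 0.303]
orientation: [0.131, -3.138, 0.004]
contact_force: [1.0, 0.1, -0.4]
grip_width: 0.0853
gripper_force: 0.0
[-0.09741844  0.29760173  0.41533608  1.68811655 -0.12549445  1.18266436
  2.00362815]
```

View pics/w3.png

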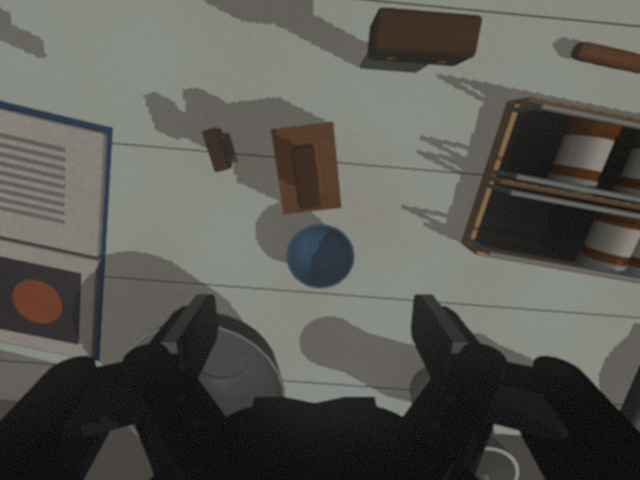

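Now the block and scraper are in view: block top corners at (273,130), (332,122), (340,208), (284,213), handle top at (292,145)-(318,207), bowl at (320,256) about 45 px beyond the block.

Run:
```python
from h import *
import cv2
im=cv2.imread("pics/w3.png"); p=np.load("w3.npy",allow_pickle=True).item()
roi=im[110:225,255:355].astype(int); b,g,r_=roi[...,0],roi[...,1],roi[...,2]
m=((r_-b)>25).astype(np.uint8); 
c=max(cv2.findContours(m,0,2)[0],key=cv2.contourArea); mr=cv2.minAreaRect(c); print("block rect",mr)
ap=cv2.approxPolyDP(c,5,True)[:,0]+[255,110]; print(ap.tolist())
dk=((r_-b>12)&(r_<75)).astype(np.uint8); dk=cv2.morphologyEx(dk,cv2.MORPH_OPEN,np.ones((3,3)))
c=max(cv2.findContours(dk,0,2)[0],key=cv2.contourArea); bx=cv2.boxPoints(cv2.minAreaRect(c))+[255,110]; print("handle",bx.round(1).tolist())
for u in bx: print(onz(p,u,.122))
print("ctr",onz(p,bx.mean(0),.122))
for u in [(273,130),(332,122),(340,208),(284,213)]: print("block",onz(p,u,.057))
print("block ctr", np.mean([onz(p,u,.057) for u in [(273,130),(332,122),(340,208),(284,213)]],0))
print("rack mouth corner",onz(p,(518,98),.048),onz(p,(470,250),.048))
```

```text
block rect ((52.1723518371582, 57.71501541137695), (85.93673706054688, 60.11482238769531), 83.2901611328125)
[[332, 123], [275, 130], [275, 137], [286, 140], [275, 146], [284, 213], [340, 205]]
handle [[271.0, 130.2], [310.3, 124.3], [322.6, 206.3], [283.3, 212.2]]
[ 0.4888 -0.2426  0.122 ]
[ 0.4805 -0.2067  0.122 ]
[ 0.5563 -0.1883  0.122 ]
[ 0.5656 -0.2267  0.122 ]
ctr [ 0.5214 -0.2163  0.122 ]
block [ 0.4883 -0.2486  0.057 ]
block [ 0.4743 -0.1839  0.057 ]
block [ 0.57   -0.1647  0.057 ]
block [ 0.5818 -0.2308  0.057 ]
block ctr [ 0.5286 -0.207   0.057 ]
rack mouth corner [0.4315 0.0195 0.048 ] [0.6118 0.0058 0.048 ]
```

```bash
python3 -m jog '[{"rx":0,"ry":0,"rz":0.3,"x":-0.3,"y":-0.1,"z":-0.6,"jaw":1},{"rx":0,"ry":0,"rz":0.3,"x":-0.3,"y":-0.1,"z":-0.6,"jaw":1},{"rx":0,"ry":0,"rz":0,"x":0,"y":0,"z":0,"jaw":1},{"rx":0,"ry":0,"rz":0,"x":0,"y":0,"z":0,"jaw":1}]'
python3 - <<'E'
from h import *
import cv2
o=get_obs();p=camera_params("wrist");i=grab_frame("wrist")[:,:,::-1];q=camera_params("side");j=grab_frame("side")[270:420,240:440,::-1]
R=cv2.Rodrigues(o["orientation"])[0]; print("toolyaw",np.degrees(np.arctan2(-R[0,1],R[1,1])),o["tcp_pos"],"tool axis",R[:,2])
print("block pt h",proj(p,[.5286,-.207,.122]))
cv2.imwrite("pics/w4.png",i);np.save("w4.npy",p,allow_pickle=True)
cv2.imwrite("pics/w4v.png",np.vstack([i[:300],np.hstack([cv2.resize(j,(400,300)),np.zeros((300,240,3),np.uint8)])]))
E
```

```text
clock: 2.75
tcp_pos: [0.5285, -0.2022, 0.2327]
orientation: [-0.307, 3.124, -0.0]
contact_force: [1.1, 0.1, 1.2]
grip_width: 0.0855
gripper_force: 0.0
toolyaw 11.235926076219922 [ 0.52851936 -0.20220108  0.2327277 ] tool axis [ 2.20184180e-03  1.33402067e-04 -9.99997567e-01]
block pt h (np.float64(308.3022863115283), np.float64(229.53636376001512))
```

View pics/w4v.png

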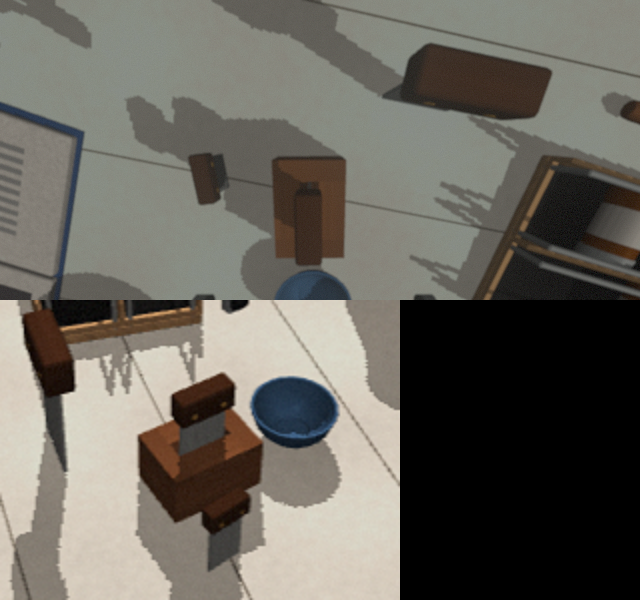

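The handle top spans (295..322, 192..264), centred at (308.5,229). The prediction was (308,229.5), and the handle is aligned with the tool, so the side view confirms the block scraper. Descending to grip.

```bash
python3 -m jog '[{"rx":0,"ry":0,"rz":0,"x":0,"y":-0.08,"z":-0.6,"jaw":1},{"rx":0,"ry":0,"rz":0,"x":0,"y":0,"z":-0.6,"jaw":1},{"rx":0,"ry":0,"rz":0,"x":0,"y":0,"z":-0.6,"jaw":1},{"rx":0,"ry":0,"rz":0,"x":0,"y":0,"z":-0.4,"jaw":1},{"rx":0,"ry":0,"rz":0,"x":0,"y":0,"z":-0.16,"jaw":1},{"rx":0,"ry":0,"rz":0,"x":0,"y":0,"z":0,"jaw":1}]' && python3 -m jog '[{"rx":0,"ry":0,"rz":0,"x":0,"y":0,"z":0,"jaw":-0.3},{"rx":0,"ry":0,"rz":0,"x":0,"y":0,"z":0,"jaw":-1},{"rx":0,"ry":0,"rz":0,"x":0,"y":0,"z":0,"jaw":-1},{"rx":0,"ry":0,"rz":0,"x":0,"y":0,"z":0,"jaw":-1},{"rx":0,"ry":0,"rz":0,"x":0,"y":0,"z":0,"jaw":-1},{"rx":0,"ry":0,"rz":0,"x":0,"y":0,"z":0,"jaw":-1}]' 100
```

```text
clock: 3.6
tcp_pos: [0.5277, -0.208, 0.0902]
orientation: [-0.307, 3.126, -0.0]
contact_force: [0.4, -0.3, 1.1]
grip_width: 0.0852
gripper_force: 0.0
clock: 4.35
tcp_pos: [0.5274, -0.2083, 0.0903]
orientation: [-0.306, 3.126, -0.0]
contact_force: [-0.6, 0.2, 5.7]
grip_width: 0.0208
gripper_force: 98.3
```

```bash
python3 - <<'E'
from h import *
s=camera_params("scene"); d=camera_params("side"); p=np.load("w3.npy",allow_pickle=True).item()
print("front jar scene",onz(s,(376.2,280),.055),"side",onz(d,(273,253.8),.055))
print("big scraper",onz(d,(264,285),.15),onz(p,(425,35),.15),onz(s,(321,192),.15))
E
python3 -m jog '[{"rx":0,"ry":0,"rz":0,"x":0,"y":0,"z":0.15,"jaw":-1},{"rx":0,"ry":0,"rz":0,"x":0,"y":0,"z":0.3,"jaw":-1},{"rx":0,"ry":0,"rz":0,"x":0,"y":0,"z":0.5,"jaw":-1},{"rx":0,"ry":0,"rz":0,"x":0,"y":0,"z":0.6,"jaw":-1},{"rx":0,"ry":0,"rz":0,"x":0,"y":0,"z":0.6,"jaw":-1},{"rx":0,"ry":0,"rz":0,"x":0,"y":0,"z":0,"jaw":-1}]'
```

```text
front jar scene [0.4799 0.1268 0.055 ] side [0.4767 0.096  0.055 ]
big scraper [ 0.4065 -0.1144  0.15  ] [ 0.4075 -0.1219  0.15  ] [ 0.4198 -0.1018  0.15  ]
clock: 5.1
tcp_pos: [0.5287, -0.209, 0.2226]
orientation: [-0.305, 3.12, -0.003]
contact_force: [-0.8, 0.1, -2.1]
grip_width: 0.0204
gripper_force: 97.7
```

```bash
python3 -m jog '[{"rx":0,"ry":0,"rz":-0.3,"x":0,"y":0.6,"z":0,"jaw":-1},{"rx":0,"ry":0,"rz":-0.3,"x":0,"y":0.8,"z":0,"jaw":-1},{"rx":0,"ry":0,"rz":-0.3,"x":-0.2,"y":0.8,"z":0,"jaw":-1},{"rx":0,"ry":0,"rz":-0.3,"x":-0.3,"y":0.7,"z":0,"jaw":-1},{"rx":0,"ry":0,"rz":-0.37,"x":-0.3,"y":0.6,"z":0,"jaw":-1},{"rx":0,"ry":0,"rz":0,"x":0,"y":0,"z":0,"jaw":-1},{"rx":0,"ry":0,"rz":0,"x":0,"y":0,"z":0,"jaw":-1}]'
python3 - <<'E'
from h import *
import cv2
o=get_obs();p=camera_params("wrist");i=grab_frame("wrist")[:,:,::-1]
R=cv2.Rodrigues(o["orientation"])[0]; print("toolyaw",np.degrees(np.arctan2(-R[0,1],R[1,1])),o["tcp_pos"],R[:,2])
cv2.imwrite("pics/w5.png",i);np.save("w5.npy",p,allow_pickle=True)
E
```

```text
clock: 5.98
tcp_pos: [0.4788, 0.0013, 0.2185]
orientation: [-0.123, -3.139, 0.001]
contact_force: [0.6, -0.6, -0.9]
grip_width: 0.0205
gripper_force: 97.9
toolyaw -4.484809311620159 [0.47875173 0.00134637 0.21854927] [-2.86890352e-04 -4.12405218e-04 -9.99999874e-01]
```

View pics/w5.png

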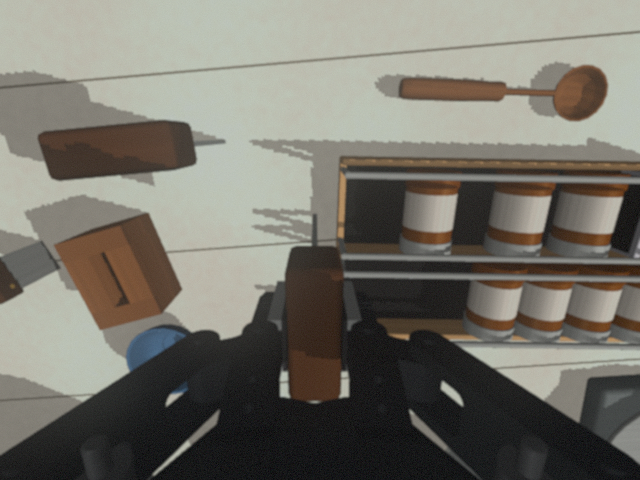

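Settled view: the scraper is held straight. Near-lane rods run at rows ≈176 and ≈257, the mouth is at column ≈343, and jars are at columns 403-458, 487-548 and 553-625.

Run:
```python
from h import *
import cv2
im=cv2.imread("pics/w5.png",0).astype(int); p=np.load("w5.npy",allow_pickle=True).item()
for c in (360,385,470,555):
    print(c,[ (y,im[y,c]) for y in range(160,190,2)],"\n   ",[(y,im[y,c]) for y in range(240,284,2)])
A=[onz(p,u,.0725) for u in [(345,176),(620,178),(345,257),(630,258)]]
for a in A: print("rod",a)
for a,b in ((A[0],A[1]),(A[2],A[3])): print("yaw",np.degrees(np.arctan2(-(b-a)[0],(b-a)[1])))
print("mouth outer near",onz(p,(341,158),.048))
for u in [(403,215),(458,215),(487,215),(548,215),(553,215),(625,215)]: print("jar edge",onz(p,u,.041))
```

```text
360 [(160, np.int64(98)), (162, np.int64(104)), (164, np.int64(96)), (166, np.int64(63)), (168, np.int64(49)), (170, np.int64(52)), (172, np.int64(93)), (174, np.int64(136)), (176, np.int64(141)), (178, np.int64(102)), (180, np.int64(52)), (182, np.int64(50)), (184, np.int64(49)), (186, np.int64(45)), (188, np.int64(48))] 
    [(240, np.int64(37)), (242, np.int64(47)), (244, np.int64(60)), (246, np.int64(60)), (248, np.int64(64)), (250, np.int64(62)), (252, np.int64(62)), (254, np.int64(97)), (256, np.int64(134)), (258, np.int64(129)), (260, np.int64(64)), (262, np.int64(43)), (264, np.int64(41)), (266, np.int64(41)), (268, np.int64(39)), (270, np.int64(48)), (272, np.int64(92)), (274, np.int64(131)), (276, np.int64(129)), (278, np.int64(66)), (280, np.int64(34)), (282, np.int64(39))]
385 [(160, np.int64(103)), (162, np.int64(105)), (164, np.int64(97)), (166, np.int64(60)), (168, np.int64(54)), (170, np.int64(48)), (172, np.int64(82)), (174, np.int64(127)), (176, np.int64(140)), (178, np.int64(116)), (180, np.int64(57)), (182, np.int64(43)), (184, np.int64(46)), (186, np.int64(48)), 
[... 1772 characters left out ...]
np.int64(66)), (256, np.int64(72)), (258, np.int64(112)), (260, np.int64(141)), (262, np.int64(112)), (264, np.int64(45)), (266, np.int64(39)), (268, np.int64(42)), (270, np.int64(46)), (272, np.int64(52)), (274, np.int64(71)), (276, np.int64(108)), (278, np.int64(140)), (280, np.int64(115)), (282, np.int64(60))]
rod [0.4419 0.0311 0.0725]
rod [0.4619 0.2674 0.0725]
rod [0.5162 0.0274 0.0725]
rod [0.5375 0.2906 0.0725]
yaw -4.837879772237516
yaw -4.626695722527258
mouth outer near [0.4283 0.0303 0.048 ]
jar edge [0.4884 0.0889 0.041 ]
jar edge [0.4926 0.1431 0.041 ]
jar edge [0.4948 0.1717 0.041 ]
jar edge [0.4995 0.2317 0.041 ]
jar edge [0.4998 0.2367 0.041 ]
jar edge [0.5053 0.3075 0.041 ]
```

```bash
python3 -m jog '[{"rx":0,"ry":0,"rz":-0.04,"x":0.03,"y":0.45,"z":0,"jaw":-1},{"rx":0,"ry":0,"rz":-0.04,"x":0.03,"y":0.5,"z":0,"jaw":-1},{"rx":0,"ry":0,"rz":0,"x":0,"y":0,"z":0,"jaw":-1},{"rx":0,"ry":0,"rz":0,"x":0,"y":0,"z":-0.5,"jaw":-1},{"rx":0,"ry":0,"rz":0,"x":0,"y":0,"z":-0.25,"jaw":-1},{"rx":0,"ry":0,"rz":0,"x":0,"y":0,"z":0,"jaw":-1},{"rx":0,"ry":0,"rz":0,"x":0,"y":0,"z":0,"jaw":-1}]'
python3 - <<'E'
from h import *
import cv2
for n in ("side","scene"):
    p=camera_params(n);i=grab_frame(n)[:,:,::-1]; u=proj(p,[.482,.058,.08]); print(n,u)
    a,b=int(u[0]),int(u[1]); c=i[b-75:b+75,a-100:a+100]
    cv2.imwrite(f"pics/i_{n}.png",cv2.resize(c,(400,300),interpolation=cv2.INTER_CUBIC))
cv2.imwrite("pics/i.png",np.hstack([cv2.imread("pics/i_side.png"),cv2.imread("pics/i_scene.png")]))
E
```

```text
clock: 6.9
tcp_pos: [0.4831, 0.0584, 0.1743]
orientation: [0.147, 3.137, 0.0]
contact_force: [0.2, -0.3, -0.6]
grip_width: 0.0207
gripper_force: 98.1
side (np.float64(279.1641135757858), np.float64(254.15317769092076))
scene (np.float64(352.3941365011376), np.float64(257.2502082169079))
```

View pics/i.png

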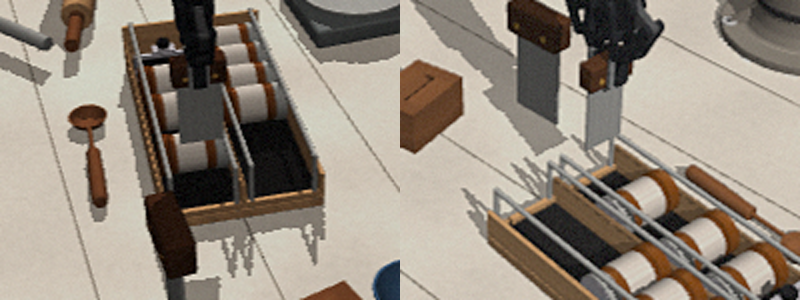

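The blade hangs straight over the lane mouth, centred between the rods (side crop, edge at (178..225,140)). Descending between the rods.

```bash
python3 -m jog '[{"rx":0,"ry":0,"rz":0,"x":0,"y":0,"z":-0.25,"jaw":-1},{"rx":0,"ry":0,"rz":0,"x":0,"y":0,"z":-0.25,"jaw":-1},{"rx":0,"ry":0,"rz":0,"x":0,"y":0,"z":0,"jaw":-1}]' && python3 -m jog '[{"rx":0,"ry":0,"rz":0,"x":0,"y":0,"z":-0.25,"jaw":-1},{"rx":0,"ry":0,"rz":0,"x":0,"y":0,"z":-0.25,"jaw":-1},{"rx":0,"ry":0,"rz":0,"x":0,"y":0,"z":-0.14,"jaw":-1},{"rx":0,"ry":0,"rz":0,"x":0,"y":0,"z":0,"jaw":-1},{"rx":0,"ry":0,"rz":0,"x":0,"y":0,"z":0,"jaw":-1}]'
```

```text
clock: 7.38
tcp_pos: [0.4811, 0.0587, 0.142]
orientation: [-0.145, -3.135, 0.002]
contact_force: [0.7, 0.6, -0.5]
grip_width: 0.0209
gripper_force: 98.1
clock: 8.0
tcp_pos: [0.4828, 0.0589, 0.1055]
orientation: [0.145, 3.138, 0.0]
contact_force: [0.3, -0.1, -1.1]
grip_width: 0.0205
gripper_force: 98.1
```

```bash
python3 -m jog '[{"rx":0,"ry":0,"rz":0,"x":0.008,"y":0.08,"z":0,"jaw":-1},{"rx":0,"ry":0,"rz":0,"x":0.008,"y":0.08,"z":0,"jaw":-1},{"rx":0,"ry":0,"rz":0,"x":0.008,"y":0.08,"z":0,"jaw":-1},{"rx":0,"ry":0,"rz":0,"x":0.008,"y":0.08,"z":0,"jaw":-1},{"rx":0,"ry":0,"rz":0,"x":0.008,"y":0.08,"z":0,"jaw":-1},{"rx":0,"ry":0,"rz":0,"x":0.008,"y":0.08,"z":0,"jaw":-1}]' && python3 -m jog '[{"rx":0,"ry":0,"rz":0,"x":0.008,"y":0.08,"z":0,"jaw":-1},{"rx":0,"ry":0,"rz":0,"x":0.008,"y":0.08,"z":0,"jaw":-1},{"rx":0,"ry":0,"rz":0,"x":0.008,"y":0.08,"z":0,"jaw":-1},{"rx":0,"ry":0,"rz":0,"x":0.008,"y":0.08,"z":0,"jaw":-1}]' && python3 -m jog '[{"rx":0,"ry":0,"rz":0,"x":0.008,"y":0.08,"z":0,"jaw":-1},{"rx":0,"ry":0,"rz":0,"x":0.008,"y":0.08,"z":0,"jaw":-1},{"rx":0,"ry":0,"rz":0,"x":0.008,"y":0.08,"z":0,"jaw":-1}]'
```

```text
clock: 8.75
tcp_pos: [0.4854, 0.088, 0.1053]
orientation: [-0.145, -3.138, 0.0]
contact_force: [-0.5, 0.3, -1.4]
grip_width: 0.0202
gripper_force: 98.2
clock: 9.25
tcp_pos: [0.4873, 0.1072, 0.1053]
orientation: [-0.145, -3.138, -0.0]
contact_force: [-0.1, 0.0, -1.3]
grip_width: 0.0208
gripper_force: 98.2
clock: 9.62
tcp_pos: [0.4888, 0.1216, 0.1053]
orientation: [-0.145, -3.138, -0.0]
contact_force: [0.5, 0.2, -1.5]
grip_width: 0.0207
gripper_force: 98.2
```

```bash
python3 -m jog '[{"rx":0,"ry":0,"rz":0,"x":0.006,"y":0.06,"z":0,"jaw":-1},{"rx":0,"ry":0,"rz":0,"x":0.006,"y":0.06,"z":0,"jaw":-1}]' && python3 -m jog '[{"rx":0,"ry":0,"rz":0,"x":0.006,"y":0.06,"z":0,"jaw":-1},{"rx":0,"ry":0,"rz":0,"x":0.006,"y":0.06,"z":0,"jaw":-1}]' && python3 -m jog '[{"rx":0,"ry":0,"rz":0,"x":0.005,"y":0.05,"z":0,"jaw":-1},{"rx":0,"ry":0,"rz":0,"x":0.005,"y":0.05,"z":0,"jaw":-1}]'
python3 - <<'E'
from h import *
import cv2
p=camera_params("wrist");cv2.imwrite("pics/w6.png",grab_frame("wrist")[:,:,::-1]);np.save("w6.npy",p,allow_pickle=True)
E
```

```text
clock: 9.88
tcp_pos: [0.4895, 0.1286, 0.1053]
orientation: [-0.145, -3.138, 0.0]
contact_force: [-0.3, -0.4, -1.0]
grip_width: 0.0209
gripper_force: 98.1
clock: 10.12
tcp_pos: [0.4902, 0.1359, 0.1053]
orientation: [-0.145, -3.138, -0.0]
contact_force: [-0.8, -0.1, -0.6]
grip_width: 0.0206
gripper_force: 98.1
clock: 10.38
tcp_pos: [0.4908, 0.1416, 0.1053]
orientation: [-0.146, -3.138, 0.001]
contact_force: [-0.6, -1.1, -1.4]
grip_width: 0.0206
gripper_force: 98.2
```

```bash
python3 -m jog '[{"rx":0,"ry":0,"rz":0,"x":0.004,"y":0.04,"z":0,"jaw":-1},{"rx":0,"ry":0,"rz":0,"x":0.004,"y":0.04,"z":0,"jaw":-1}]' && python3 -m jog '[{"rx":0,"ry":0,"rz":0,"x":0.004,"y":0.04,"z":0,"jaw":-1}]' && python3 -m jog '[{"rx":0,"ry":0,"rz":0,"x":0.004,"y":0.04,"z":0,"jaw":-1}]'  && python3 -m jog '[{"rx":0,"ry":0,"rz":0,"x":0.003,"y":0.03,"z":0,"jaw":-1}]'
```

```text
clock: 10.68
tcp_pos: [0.4913, 0.1464, 0.1053]
orientation: [-0.146, -3.138, 0.0]
contact_force: [-0.2, -0.6, -1.1]
grip_width: 0.0206
gripper_force: 98.2
clock: 10.8
tcp_pos: [0.4915, 0.1489, 0.1053]
orientation: [-0.145, -3.138, 0.0]
contact_force: [-0.6, -1.0, -0.6]
grip_width: 0.0208
gripper_force: 98.2
clock: 10.92
tcp_pos: [0.4917, 0.1514, 0.1053]
orientation: [-0.145, -3.138, 0.0]
contact_force: [0.0, -1.2, -1.1]
grip_width: 0.0211
gripper_force: 98.2
clock: 11.05
tcp_pos: [0.4919, 0.1534, 0.1053]
orientation: [-0.145, -3.138, -0.0]
contact_force: [-0.2, -0.7, -2.5]
grip_width: 0.0207
gripper_force: 98.1
```

```bash
python3 -m jog '[{"rx":0,"ry":0,"rz":0,"x":0.003,"y":0.03,"z":0,"jaw":-1}]' && python3 -m jog '[{"rx":0,"ry":0,"rz":0,"x":0.003,"y":0.03,"z":0,"jaw":-1}]' && python3 -m jog '[{"rx":0,"ry":0,"rz":0,"x":0.003,"y":0.03,"z":0,"jaw":-1}]' | grep -A1 -E "tcp|contact"  && python3 -m jog '[{"rx":0,"ry":0,"rz":0,"x":0,"y":0,"z":0,"jaw":-1}]'
```

```text
clock: 11.18
tcp_pos: [0.4921, 0.155, 0.1053]
orientation: [-0.145, -3.138, 0.0]
contact_force: [-0.1, -0.4, -0.8]
grip_width: 0.0207
gripper_force: 98.1
clock: 11.3
tcp_pos: [0.4923, 0.1567, 0.1053]
orientation: [-0.146, -3.138, 0.0]
contact_force: [0.1, -1.0, -1.2]
grip_width: 0.0205
gripper_force: 98.1
tcp_pos: [0.4925, 0.1585, 0.1053]
orientation: [-0.145, -3.138, 0.0]
contact_force: [-0.1, -1.5, -0.3]
grip_width: 0.0209
clock: 11.55
tcp_pos: [0.4924, 0.1585, 0.1053]
orientation: [-0.145, -3.138, 0.0]
contact_force: [-1.2, -0.8, -0.6]
grip_width: 0.0209
gripper_force: 98.1
```

```bash
python3 -m jog '[{"rx":0,"ry":0,"rz":0,"x":0.003,"y":0.03,"z":0,"jaw":-1}]' |grep -E "tcp|cont" && python3 -m jog '[{"rx":0,"ry":0,"rz":0,"x":0.003,"y":0.03,"z":0,"jaw":-1}]' |grep -E "tcp|cont"&& python3 -m jog '[{"rx":0,"ry":0,"rz":0,"x":0.003,"y":0.03,"z":0,"jaw":-1}]' | grep -E "tcp|contact"  && python3 -m jog '[{"rx":0,"ry":0,"rz":0,"x":0.002,"y":0.02,"z":0,"jaw":-1}]'|grep -E "tcp|cont"
```

```text
tcp_pos: [0.4924, 0.1592, 0.1052]
contact_force: [-0.1, -5.1, -0.7]
tcp_pos: [0.4924, 0.1598, 0.1051]
contact_force: [-1.2, -9.9, 2.4]
tcp_pos: [0.4923, 0.1603, 0.105]
contact_force: [-0.7, -10.8, 4.2]
tcp_pos: [0.4923, 0.1606, 0.1049]
contact_force: [-1.0, -12.4, 3.4]
```

Steady, rising resistance: the row is solid. I'll ease to a light press, hold it, and then back off.

```bash
python3 -m jog '[{"rx":0,"ry":0,"rz":0,"x":-0.004,"y":-0.04,"z":0,"jaw":-1},{"rx":0,"ry":0,"rz":0,"x":0,"y":0,"z":0,"jaw":-1}]' |grep -E "tcp|cont" && python3 -m jog '[{"rx":0,"ry":0,"rz":0,"x":0,"y":0,"z":0,"jaw":-1},{"rx":0,"ry":0,"rz":0,"x":0,"y":0,"z":0,"jaw":-1},{"rx":0,"ry":0,"rz":0,"x":0,"y":0,"z":0,"jaw":-1},{"rx":0,"ry":0,"rz":0,"x":0,"y":0,"z":0,"jaw":-1}]' |grep -E "tcp|cont|orient"
```

```text
tcp_pos: [0.4923, 0.1599, 0.1049]
contact_force: [-0.7, -8.1, -0.1]
tcp_pos: [0.4923, 0.1599, 0.1049]
orientation: [-0.149, -3.136, 0.005]
contact_force: [-0.4, -6.6, 0.1]
```

```bash
python3 -m jog '[{"rx":0,"ry":0,"rz":0,"x":-0.002,"y":-0.02,"z":0,"jaw":-1},{"rx":0,"ry":0,"rz":0,"x":-0.002,"y":-0.02,"z":0,"jaw":-1},{"rx":0,"ry":0,"rz":0,"x":-0.002,"y":-0.02,"z":0,"jaw":-1},{"rx":0,"ry":0,"rz":0,"x":-0.002,"y":-0.02,"z":0,"jaw":-1},{"rx":0,"ry":0,"rz":0,"x":-0.002,"y":-0.02,"z":0,"jaw":-1},{"rx":0,"ry":0,"rz":0,"x":-0.01,"y":-0.1,"z":0,"jaw":-1},{"rx":0,"ry":0,"rz":0,"x":-0.02,"y":-0.2,"z":0,"jaw":-1},{"rx":0,"ry":0,"rz":0,"x":-0.02,"y":-0.2,"z":0,"jaw":-1}]' && python3 -m jog '[{"rx":0,"ry":0,"rz":0,"x":0,"y":0,"z":0.3,"jaw":-1},{"rx":0,"ry":0,"rz":0,"x":0,"y":0,"z":0.5,"jaw":-1},{"rx":0,"ry":0,"rz":0,"x":0,"y":0,"z":0.6,"jaw":-1},{"rx":0,"ry":0,"rz":0,"x":0,"y":0,"z":0.6,"jaw":-1},{"rx":0,"ry":0,"rz":0,"x":0,"y":0,"z":0,"jaw":-1},{"rx":0,"ry":0,"rz":0,"x":0,"y":0,"z":0,"jaw":-1}]'
python3 - <<'E'
from h import *
import cv2
p=camera_params("wrist");i=grab_frame("wrist")[:,:,::-1];cv2.imwrite("pics/w7.png",i);np.save("w7.npy",p,allow_pickle=True)
# lid/foot amber spans along the lane axis
s=[]
for y in np.arange(.06,.36,.002):
    x=.479+.096*(y-.03); u=proj(p,[x,y,.06]); 
    if 0<=u[0]<640 and 0<=u[1]<480: s.append((round(float(y),3),int(i[int(u[1]),int(u[0])].mean())))
print(s)
E
```

```text
clock: 13.8
tcp_pos: [0.4892, 0.1256, 0.1053]
orientation: [0.146, 3.138, -0.0]
contact_force: [0.4, -1.0, -2.4]
grip_width: 0.0208
gripper_force: 98.5
clock: 14.55
tcp_pos: [0.4887, 0.126, 0.2246]
orientation: [-0.146, -3.137, 0.001]
contact_force: [-0.7, -0.4, -1.9]
grip_width: 0.0208
gripper_force: 98.7
[(0.06, 44), (0.062, 49), (0.064, 46), (0.066, 42), (0.068, 43), (0.07, 40), (0.072, 45), (0.074, 49), (0.076, 42), (0.078, 44), (0.08, 47), (0.082, 46), (0.084, 39), (0.086, 39), (0.088, 42), (0.09, 42), (0.092, 39), (0.094, 41), (0.096, 41), (0.098, 38), (0.1, 38), (0.102, 41), (0.104, 36), (0.106, 39), (0.108, 41), (0.11, 41), (0.112, 38), (0.114, 39), (0.116, 37), (0.118, 30), (0.12, 31), (0.122, 35), (0.124, 35), (0.126, 51), (0.128, 51), (0.13, 34), (0.132, 34), (0.134, 35), (0.136, 33), (0.138, 32), (0.14, 35), (0.142, 40), (0.144, 36), (0.146, 37), (0.148, 37), (0.15, 36), (0.152, 32), (0.154, 35), (0.156, 39), (0.158, 37), (0.16, 60), (0.162, 90), (0.164, 98), (0.166, 103), (0.168, 111), (0.17, 112), (0.172, 117), (0.174, 129), (0.176, 138), (0.178, 143), (0.18, 153), (0.1
[... 485 characters left out ...]
), (0.254, 103), (0.256, 84), (0.258, 90), (0.26, 96), (0.262, 98), (0.264, 103), (0.266, 109), (0.268, 114), (0.27, 121), (0.272, 119), (0.274, 127), (0.276, 135), (0.278, 143), (0.28, 146), (0.282, 150), (0.284, 160), (0.286, 162), (0.288, 169), (0.29, 173), (0.292, 175), (0.294, 176), (0.296, 177), (0.298, 176), (0.3, 168), (0.302, 89), (0.304, 36), (0.306, 38), (0.308, 60), (0.31, 78), (0.312, 94), (0.314, 88), (0.316, 92), (0.318, 42), (0.32, 30), (0.322, 38), (0.324, 40), (0.326, 42), (0.328, 39), (0.33, 39), (0.332, 44), (0.334, 40), (0.336, 44), (0.338, 44), (0.34, 55), (0.342, 61), (0.344, 62), (0.346, 62), (0.348, 61), (0.35, 59), (0.352, 65), (0.354, 66), (0.356, 64), (0.358, 59)]
```

The brightness profile shows the three jars touching (pitch ≈48 mm, no dark gaps) up to the stop. Returning over the block.

```bash
python3 -m jog '[{"rx":0,"ry":0,"rz":0.24,"x":0.15,"y":-0.8,"z":0,"jaw":-1},{"rx":0,"ry":0,"rz":0.24,"x":0.15,"y":-0.8,"z":0,"jaw":-1},{"rx":0,"ry":0,"rz":0.24,"x":0.15,"y":-0.8,"z":0,"jaw":-1},{"rx":0,"ry":0,"rz":0.24,"x":0.1,"y":-0.8,"z":0,"jaw":-1},{"rx":0,"ry":0,"rz":0.24,"x":0.1,"y":-0.8,"z":0,"jaw":-1},{"rx":0,"ry":0,"rz":0.24,"x":0,"y":-0.8,"z":0,"jaw":-1},{"rx":0,"ry":0,"rz":0.22,"x":0,"y":-0.77,"z":0,"jaw":-1},{"rx":0,"ry":0,"rz":0,"x":0,"y":0,"z":0,"jaw":-1}]' >/dev/null; python3 -m jog '[{"rx":0,"ry":0,"rz":0,"x":0,"y":0,"z":0,"jaw":-1},{"rx":0,"ry":0,"rz":0,"x":0,"y":0,"z":0,"jaw":-1}]'
python3 - <<'E'
from h import *
import cv2
o=get_obs()
R=cv2.Rodrigues(o["orientation"])[0]; print("toolyaw",np.degrees(np.arctan2(-R[0,1],R[1,1])),o["tcp_pos"],R[:,2])
d=(np.array([.5274,-.2083,.0903])-o["tcp_pos"])/.06; print("units",d.round(3))
R0=cv2.Rodrigues(np.array([-.306,3.126,0]))[0]; print("turn units",(np.degrees(cv2.Rodrigues(R0@R.T)[0].ravel())/10).round(3))
E
```

```text
clock: 15.85
tcp_pos: [0.5283, -0.2058, 0.2246]
orientation: [0.313, -3.125, -0.002]
contact_force: [0.3, -0.3, -1.1]
grip_width: 0.0207
gripper_force: 98.7
toolyaw 11.425148690514991 [ 0.52830577 -0.20576364  0.22459922] [-1.19262396e-03  9.27180084e-04 -9.99998859e-01]
units [-0.015 -0.042 -2.238]
turn units [-0.005 -0.011 -0.024]
```

```bash
python3 -m jog '[{"rx":0,"ry":0,"rz":-0.02,"x":-0.015,"y":-0.04,"z":-0.4,"jaw":-1},{"rx":0,"ry":0,"rz":0,"x":0,"y":0,"z":-0.5,"jaw":-1},{"rx":0,"ry":0,"rz":0,"x":0,"y":0,"z":-0.4,"jaw":-1},{"rx":0,"ry":0,"rz":0,"x":0,"y":0,"z":0,"jaw":-1},{"rx":0,"ry":0,"rz":0,"x":0,"y":0,"z":0,"jaw":-1}]' && python3 -m jog '[{"rx":0,"ry":0,"rz":0,"x":0,"y":0,"z":-0.1,"jaw":-1},{"rx":0,"ry":0,"rz":0,"x":0,"y":0,"z":-0.1,"jaw":-1},{"rx":0,"ry":0,"rz":0,"x":0,"y":0,"z":0,"jaw":-1}]'| grep -E "tcp|cont" && python3 -m jog '[{"rx":0,"ry":0,"rz":0,"x":0,"y":0,"z":-0.1,"jaw":-1},{"rx":0,"ry":0,"rz":0,"x":0,"y":0,"z":0,"jaw":-1}]'| grep -E "tcp|cont"
```

```text
clock: 16.48
tcp_pos: [0.5281, -0.2095, 0.1482]
orientation: [-0.305, 3.126, -0.0]
contact_force: [-0.0, -0.1, -0.7]
grip_width: 0.0206
gripper_force: 98.7
tcp_pos: [0.5271, -0.2098, 0.1349]
contact_force: [-0.4, 0.0, -1.7]
tcp_pos: [0.527, -0.2098, 0.1288]
contact_force: [-0.7, 0.2, -1.6]
```

```bash
python3 -m jog '[{"rx":0,"ry":0,"rz":0,"x":0,"y":0.02,"z":-0.08,"jaw":-1},{"rx":0,"ry":0,"rz":0,"x":0,"y":0,"z":0,"jaw":-1}]'| grep -E "tcp|cont" && python3 -m jog '[{"rx":0,"ry":0,"rz":0,"x":0,"y":0,"z":-0.08,"jaw":-1},{"rx":0,"ry":0,"rz":0,"x":0,"y":0,"z":0,"jaw":-1}]'| grep -E "tcp|cont"&& python3 -m jog '[{"rx":0,"ry":0,"rz":0,"x":0,"y":0,"z":-0.1,"jaw":-1},{"rx":0,"ry":0,"rz":0,"x":0,"y":0,"z":0,"jaw":-1}]'| grep -E "tcp|cont"
```

```text
tcp_pos: [0.5271, -0.2084, 0.1241]
contact_force: [-0.5, -0.6, -0.7]
tcp_pos: [0.5271, -0.2086, 0.1193]
contact_force: [0.6, 0.0, -0.9]
tcp_pos: [0.527, -0.2086, 0.1132]
contact_force: [-0.0, -0.0, -0.6]
```

In the slot with no contact. 23 mm remain.

```bash
python3 -m jog '[{"rx":0,"ry":0,"rz":0,"x":0,"y":0,"z":-0.12,"jaw":-1},{"rx":0,"ry":0,"rz":0,"x":0,"y":0,"z":-0.12,"jaw":-1},{"rx":0,"ry":0,"rz":0,"x":0,"y":0,"z":0,"jaw":-1}]'| grep -E "tcp|cont" && python3 -m jog '[{"rx":0,"ry":0,"rz":0,"x":0,"y":0,"z":-0.08,"jaw":-1},{"rx":0,"ry":0,"rz":0,"x":0,"y":0,"z":0,"jaw":-1}]'| grep -E "tcp|cont"&& python3 -m jog '[{"rx":0,"ry":0,"rz":0,"x":0,"y":0,"z":-0.04,"jaw":-1},{"rx":0,"ry":0,"rz":0,"x":0,"y":0,"z":0,"jaw":-1}]'| grep -E "tcp|cont"
```

```text
tcp_pos: [0.5268, -0.2085, 0.0985]
contact_force: [-0.9, 0.4, -1.7]
tcp_pos: [0.5272, -0.2086, 0.0942]
contact_force: [-0.9, 0.9, -2.2]
tcp_pos: [0.5273, -0.2087, 0.092]
contact_force: [0.2, 0.6, -1.6]
```

```bash
python3 -m jog '[{"rx":0,"ry":0,"rz":0,"x":0,"y":0,"z":-0.03,"jaw":-1},{"rx":0,"ry":0,"rz":0,"x":0,"y":0,"z":0,"jaw":-1}]'| grep -E "tcp|cont" && python3 -m jog '[{"rx":0,"ry":0,"rz":0,"x":0,"y":0,"z":-0.02,"jaw":-1},{"rx":0,"ry":0,"rz":0,"x":0,"y":0,"z":0,"jaw":-1}]'| grep -E "tcp|cont"
```

```text
tcp_pos: [0.5276, -0.2088, 0.0904]
contact_force: [0.3, -0.5, 0.4]
tcp_pos: [0.5278, -0.2089, 0.0903]
contact_force: [-2.3, 1.2, 10.5]
```

Seated at the original height, with a 10 N floor reaction. Opening the fingers and lifting away.

```bash
python3 -m jog '[{"rx":0,"ry":0,"rz":0,"x":0,"y":0,"z":0.02,"jaw":-1},{"rx":0,"ry":0,"rz":0,"x":0,"y":0,"z":0,"jaw":-0.4},{"rx":0,"ry":0,"rz":0,"x":0,"y":0,"z":0,"jaw":0},{"rx":0,"ry":0,"rz":0,"x":0,"y":0,"z":0,"jaw":1},{"rx":0,"ry":0,"rz":0,"x":0,"y":0,"z":0,"jaw":1},{"rx":0,"ry":0,"rz":0,"x":0,"y":0,"z":0,"jaw":1}]' && python3 -m jog '[{"rx":0,"ry":0,"rz":0,"x":0,"y":0,"z":0.3,"jaw":1},{"rx":0,"ry":0,"rz":0,"x":0,"y":0,"z":0.5,"jaw":1},{"rx":0,"ry":0,"rz":0,"x":0,"y":0,"z":0.7,"jaw":1},{"rx":0,"ry":0,"rz":0,"x":0,"y":0,"z":0.7,"jaw":1},{"rx":0,"ry":0,"rz":0,"x":0,"y":0,"z":0.7,"jaw":1},{"rx":0,"ry":0,"rz":0,"x":0,"y":0,"z":0.5,"jaw":1},{"rx":0,"ry":0,"rz":0,"x":0,"y":0,"z":0,"jaw":1},{"rx":0,"ry":0,"rz":0,"x":0,"y":0,"z":0,"jaw":1}]'
python3 - <<'E'
from h import *
import cv2
f=lambda i,x,y,w,h:cv2.resize(i[y:y+h,x:x+w,::-1],(400,300),interpolation=cv2.INTER_CUBIC)
s=grab_frame("scene");d=grab_frame("side");w=grab_frame("wrist")
cv2.imwrite("pics/fin.png",np.vstack([np.hstack([f(s,200,180,150,100),f(d,240,270,180,150)]),np.hstack([f(s,285,240,205,165),f(d,210,175,140,120)])]))
E
```

```text
clock: 19.98
tcp_pos: [0.5274, -0.2087, 0.0903]
orientation: [0.304, -3.127, -0.0]
contact_force: [-0.0, 0.6, -0.7]
grip_width: 0.0855
gripper_force: 0.0
clock: 20.98
tcp_pos: [0.527, -0.2086, 0.2944]
orientation: [0.304, -3.127, -0.0]
contact_force: [-0.1, -0.4, -0.1]
grip_width: 0.0855
gripper_force: 0.0
```

View pics/fin.png

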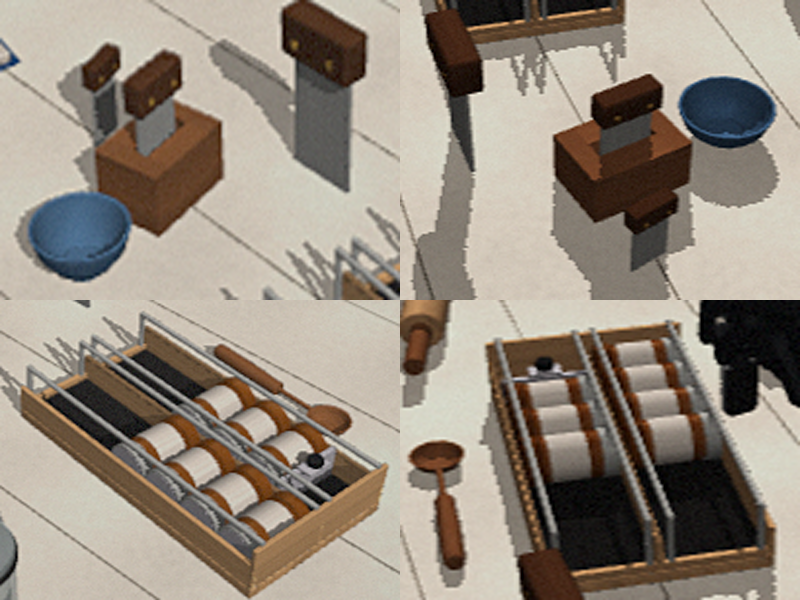

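The scraper is back in its block as it was at the start. The three jars are closed up against the stop, and the bowl and spoon are where they were.

```bash
python3 -c "from bench import r; print(r.hand_in())"
```

```text
the job is handed in; nothing more can be done
None
```

The job is done and handed in at about 21 s: the three jars are closed up and solid against the stop (peak push 12.4 N), the scraper is fully down in its block, and the bowl and spoon have not moved.

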